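# Isolate the stringing machine and draw its fuse carrier

### The arm

A 6-joint arm with a two-finger parallel gripper is mounted at the origin on the work surface. World frame = base frame: x ahead of the robot, y to its left, z up, the work surface at z = 0. Lengths are in m, angles in degrees, forces in N, time in s.
With the tool pointing down it reaches from about 0.375 to 0.9 m from the base axis. Payload 3.1 kg.
Tool frame: the origin (TCP) lies where the fingers leave the gripper's body, on its centre line; the fingertips stand 70 mm ahead of it and the grasp point (between the pads) lies 51 mm ahead of it; y points along the fingers, z is the direction in which the jaws open and shut, and the axes are right-handed (so a half turn about y gives the same grasp; the last joint's range is limited). The gripper opens to 87 mm and grips with 3 to 60 N. Pads are 19 mm wide; open, the fingers measure 117 mm over their backs; the gripper's body (75 mm by 190 mm) begins 51 mm behind the grasp point.
Start: joints at [-76.576, 30.224, 82.088, -0, 67.689, -10.227], TCP at [0.251, -0.572, 0.292] pointing down, gripper open.
Joint ranges: [-176.69, 176.69], [-43.24, 126.21], [12.49, 139.97], [-82, 262], [0, 151.66], [-163.58, 163.58]. Speed limits (degrees/s): [159.86, 159.86, 180, 180, 180, 180].

### API

Orientations are given as a 3x3 rotation matrix whose columns are the frame's x, y, z axes.
In Python, from rig import bot gives the robot as it stands.
- The arm moves only by the shell command python3 -m pendant 'ROWS'. ROWS is JSON, a list of rows, each a list of 3 entries, a list of its own where there are three numbers: the shift along the tool's x, y, z in cm, then the turn, a rotation vector about the tool's x, y, z in rad, then the closure, from 0 (fully open) to 1 (shut). In form: [[[dx, dy, dz], [ax, ay, az], jaw], ...]. A call has 1 to 20 rows; each row shifts and turns the commanded pose from where the row before left it, along the tool's axes as they then stand; what a row does not reach is not made up. A row lasts 1/12 s, in which the tool goes at most 41.7 mm and 7.16 degrees, less where a joint would pass 70% of its speed; a pose out of reach is approached as far as the arm can. A call with a gripper value outside its range is refused whole. The fingers move at their own pace and stop on an object; the grip force is fixed at half the most. Time passes only in rows, so rows that do not move let the fingers close. It gives the time, the measured TCP pose, the force and the opening at its end, in the units of the state.
- bot.read_state(): the state, without advancing time (a new reading comes with each control period).
- bot.capture(name): name is "scene" or "top" or "wrist"; returns a dict with "img" (420x560x3 uint8, red, green, blue), "fx", "fy", "cx", "cy" (pixels), "R" (3x3) and "t" (3): a world point X has camera coordinates R X + t. Camera axes: x right, y down, z forward; pixel columns grow to the right and rows downward; lengths in m; the calibration is good to about 2 mm. The wrist camera is an equidistant fisheye: a pixel r from the principal point sees the ray r / f radians off the axis. A picture is of the moment at which its call begins. There is no depth.
- bot.hand_in(): hands the job in, once; it reports no verdict.
The state is a dict: "time_s": time; "joint_positions": joint angles; "qvel": joint speeds; "tau": joint torques, N m; "position": TCP position; "tcp_rot": TCP orientation; "force": force on the tool from outside, world axes, zero at the start; "moment": the same for the moment, N m; "opening": opening from 0.0 (shut) to 1.0 (fully open).
Only numpy, scipy, OpenCV 4.12 (cv2) and the standard library are available. Lean on these libraries where they do the work, as an engineer would, in place of code of your own. Each camera call takes 0.05 s, during which the arm holds its last target.

### The job

Make the stringing machine safe for a fuse check: first push the isolating plug (the oblong one) fully home into the oblong socket of the isolator box and let go of it. Then pinch the two side catches of the fuse carrier together, draw the carrier up out of the fuse base and finish while still holding it by its squeezed catches, upright and well clear above the base (about 5 cm of air below it); do not put it down. Leave the plug in its socket and the other things on the bench where they are.

Things in the scene. Friction and masses are not known exactly. Their poses are not given: they have to be found in the camera images.
- plug: Isolating plug, loose, about 90 g, standing upright on its prong. Black oblong head 46 x 30 mm (its x by y), at z = 20 to 62 mm, over a grey oblong prong 36 x 22 mm, 20 mm tall. Origin: centre of the prong's underside; z up. A half turn about z makes no difference.
- isolator: Isolator box, grey, fixed, 100 x 120 x 50 mm (x, y, z). Origin: centre of its underside; z up. Mid-top: one oblong socket hole 38 x 24 mm (x by y; 1 mm of play all round the prong), 22 mm deep, 2 mm chamfer. The plug is home when its head rests on the top: its origin 30 mm above the isolator's, its x axis along the isolator's x (either way round).
- isolator_hole0 (a point): Centre of the socket's mouth, on the top of the isolator box (50 mm above the bench).
- fuse_base: Fuse base, grey, fixed box 100 x 140 x 70 mm (x, y, z). Origin: centre of its underside; z up. Mid-top: a pocket, mouth 33 x 47 mm (x by y), 30 mm deep, in which the fuse carrier stands, its axes along the base's. Ledges along the mouth's +y and -y edges hold down the teeth of the carrier's catches.
- fuse_carrier: Fuse carrier, loose, black, about 125 g, 30 x 43 mm (x, y), 78 mm tall. Origin: centre of its foot; z up. It starts with its foot 40 mm above the bench, its upper 48 mm standing out of the base. On its +y and -y sides are grey catches, each 17 mm wide (x), at z = 38 to 72 mm, outer faces 56 mm apart; pinch both along y. It then lifts by friction: grip 20 to 30 N.
- catch_left (a joint): Catch on the carrier's +y side; moves straight in along y. 0 = out (locked), 0.006 m = fully in (both in: outer faces 44 mm apart). Its tooth is clear of the base's ledge once it is 4 to 5 mm in. Sprung outward: 2 N at 0, 5 N fully in.
- catch_right (a joint): The same for the catch on the carrier's -y side: 0 = out, 0.006 m = fully in.
- round_plug: Bystander: round black plug, standing, 34 mm across, 55 mm tall; it belongs elsewhere. Origin: centre of its underside.
- string_reel: Bystander: flat white reel, 90 mm across, 32 mm tall. Origin: centre of its underside.
- awl: Bystander: awl lying on the bench near the far edge.
- wrench: Bystander: wrench lying on the bench near the far edge.
- grip_roll: Bystander: dark rubber roll, 56 mm across, 28 mm tall. Origin: centre of its underside.
- oil_can: Bystander: small can, 44 mm across, 75 mm tall. Origin: centre of its underside.
- string_clamp: Bystander: metal string clamp, 70 mm long, 24 mm tall.
Things that resemble listed ones, but are neither listed nor needed, are in the scene too. What is shaped like the fuse_base but blue is not meant. Leave any green look-alike of the fuse_carrier alone.

How it is judged (in metres and radians):
On the way, in this order (a step that is already met when the one before it is completed fails the run):
1. the plug is fully home in the isolator's socket and let go, the fuse carrier still in its base (z of plug in the frame of isolator below 0.0325 m and horizontal distance between plug and isolator_hole0 below 0.004 m and angle between plug's own z axis and vertical below 0.08 rad and contact force between plug and the fingers below 0.1 N and z of fuse_carrier in the frame of fuse_base below 0.045 m), for 0.2 s.
2. the fuse carrier, both catches pinched in, is drawn up out of its base (z of fuse_carrier in the frame of fuse_base above 0.075 m and value of joint each of catch_left, catch_right above 0.0035 m and contact force between fuse_carrier and the fingers above 2 N), for 0.2 s.
At the end, for the whole second after the job is handed in: Plug home in the socket (within 2.5 mm of fully down, 4 mm of centre, 0.08 rad of upright), not held; carrier still in the fingers (over 2 N), both catches in over 3.5 mm, upright within 0.35 rad, foot over 100 mm above the bench (30 mm over the base), nothing else touching it (z of plug in the frame of isolator below 0.0325 m and horizontal distance between plug and isolator_hole0 below 0.004 m and angle between plug's own z axis and vertical below 0.08 rad and contact force between plug and the fingers below 0.1 N and height (world z) of fuse_carrier above 0.1 m and angle between fuse_carrier's own z axis and vertical below 0.35 rad and value of joint each of catch_left, catch_right above 0.0035 m and contact force between fuse_carrier and the fingers above 2 N and linear speed of fuse_carrier below 0.03 m/s and contact force between fuse_carrier and fuse_base below 0.05 N and contact force between fuse_carrier and isolator below 0.05 N and contact force between fuse_carrier and plug below 0.05 N); the arm keeps its last pose, push and grip.
It fails at once if a bystander is shoved or knocked over (moved more than 30 mm) (distance of any of round_plug, string_reel, awl, wrench, grip_roll, oil_can, string_clamp from where it was at the start of the episode above 0.03 m).
It also fails if it takes over 58 s, if anything falls off the work surface, if the arm or the gripper's body presses on something with over 40 N, if the wrist force passes 120 N, or if a joint passes its speed limit or range.

## Working session

There is one attempt and no reset: what is moved stays moved. The work goes in short steps, Python scripts to look and compute and a shell command to move; the robot and the scene stay as the last step left them, time stands still between calls to the robot, and variables do not carry over. Pictures are saved under pics/ and viewed, and the job is handed in when it is done.

```bash
ls; mkdir -p pics
python3 - <<'E'
from rig import bot
import cv2
s=bot.read_state(); print(s)
for n in("scene","top","wrist"):
    c=bot.capture(n); cv2.imwrite(f"pics/{n}0.png",c["img"][:,:,::-1]); print(n,c["fx"],c["fy"],c["cx"],c["cy"],c["R"],c["t"])
E
```

```text
pics
{'time_s': 0.0, 'joint_positions': array([-7.65755902e+01,  3.02784773e+01,  8.21567738e+01, -2.43359212e-04,
        6.76900613e+01, -1.02276364e+01]), 'qvel': array([-0.02861099, -0.00161227, -0.04226802, -0.11491749, -0.04043062,
        0.02936115]), 'tau': array([ 1.17310148e-03, -4.40034878e+01, -1.76591313e+01,  6.34275028e-02,
        5.82357065e-02, -1.58115504e-04]), 'position': array([ 0.25062155, -0.57190488,  0.29127457]), 'tcp_rot': array([[-9.15998133e-01, -5.11587144e-04,  4.01182202e-01],
       [-4.01182344e-01,  2.12644159e-03, -9.15995745e-01],
       [-3.84478870e-04, -9.99997608e-01, -2.15305625e-03]]), 'force': array([-0.17997887, -0.11361881,  0.46163254]), 'moment': array([-0.00112699, -0.02316923, -0.01356782]), 'opening': 0.9996194187317177}
scene 526.4287572760082 526.4287572760082 276.02509239703284 209.38165474007323 [[ 0.65495868  0.75564673  0.00521073]
 [ 0.56025357 -0.48095077 -0.67439031]
 [-0.50709473  0.44461712 -0.73835666]] [-0.38295568 -0.27111657  1.90732809]
top 413.31896643794255 413.31896643794255 285.6860995922074 212.92505370855827 [[ 0.02207736 -0.99971152 -0.00945869]
 [-0.98701379 -0.02028928 -0.15934907]
 [ 0.15911119  0.01285386 -0.98717699]] [9.31405162e-04 5.68679413e-01 9.43998797e-01]
wrist 325.19226210127806 325.19226210127806 276.8658766358497 205.4301077515845 [[ 0.40128329 -0.91595061 -0.00249   ]
 [-0.88527593 -0.38853933  0.25558504]
 [-0.23507074 -0.10035767 -0.96678337]] [-0.62310707 -0.02974204  0.39183101]
```

View pics/scene0.png

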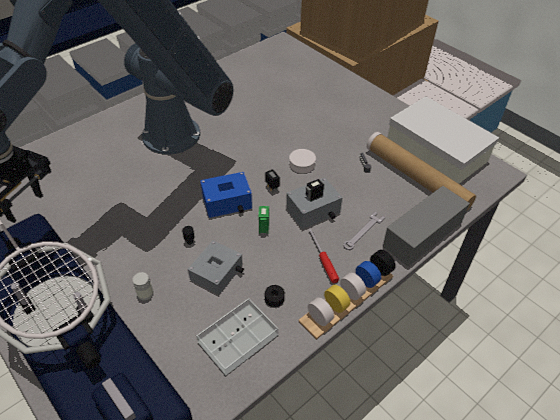

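View pics/top0.png

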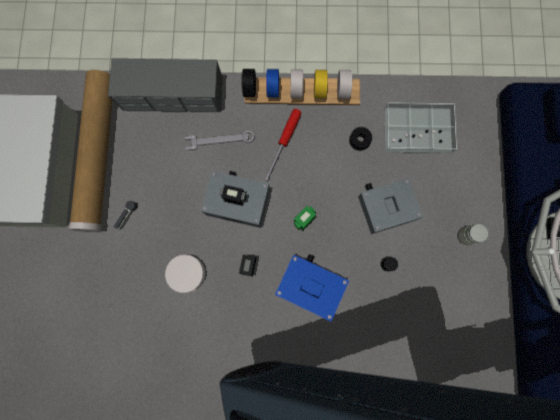

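View pics/wrist0.png

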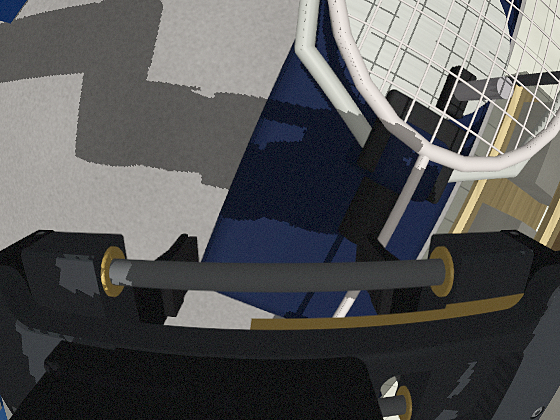

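Candidates in the top image: the plug could be the oblong one at (248,265) or the round one at (389,264). The isolator is the grey box with an empty socket at (391,205), and the blue box at (312,287) is excluded. The fuse base with carrier is the grey box at (235,195), and the green look-alike at (305,217) is excluded. Next I'll take close crops to check.

Run:
```python
import cv2,numpy as np
t=cv2.imread("pics/top0.png")
def cr(im,x,y,w,h,s): return cv2.resize(im[y:y+h,x:x+w],None,fx=s,fy=s,interpolation=cv2.INTER_CUBIC)
cv2.imwrite("pics/c_fuse.png",cr(t,195,160,80,60,8))
cv2.imwrite("pics/c_iso.png",cr(t,353,170,80,60,8))
cv2.imwrite("pics/c_plug.png",cr(t,228,250,40,30,16))
s=cv2.imread("pics/scene0.png")
cv2.imwrite("pics/s_a.png",cr(s,250,150,100,75,8))
```

```text
(no output)
```

View pics/c_fuse.png

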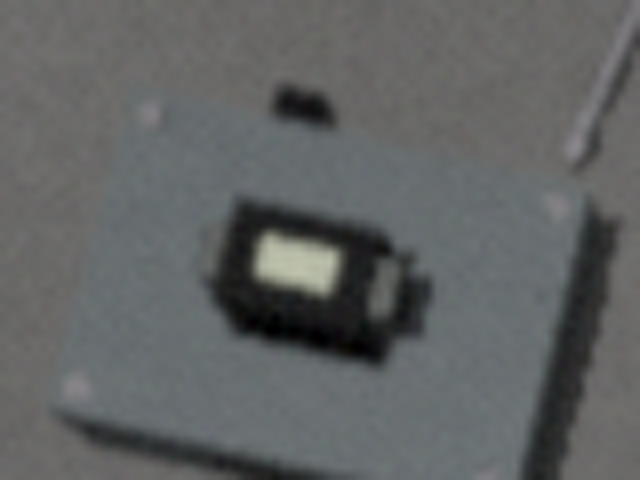

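View pics/c_iso.png

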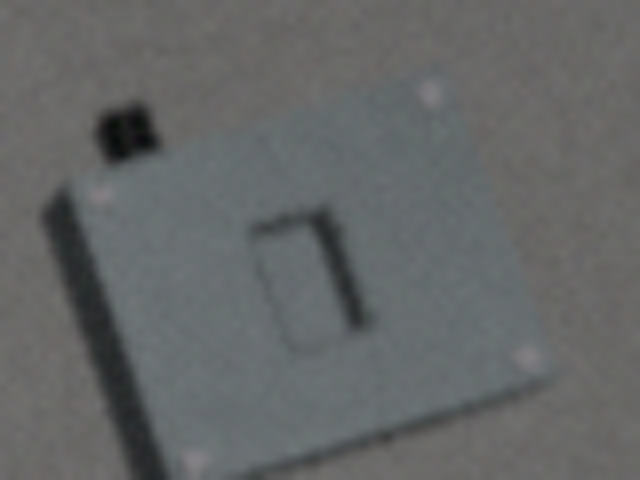

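View pics/c_plug.png

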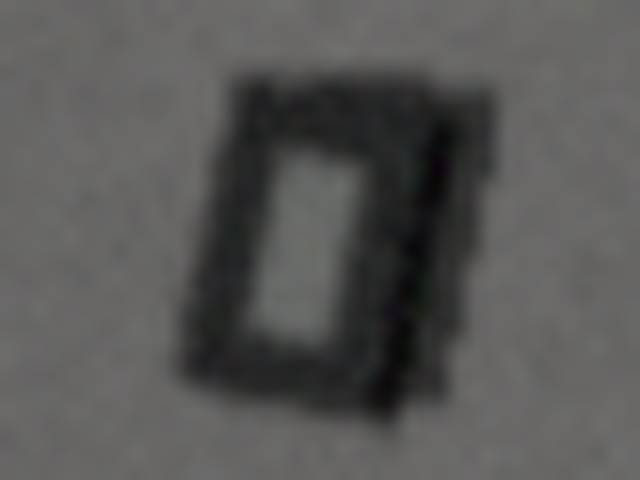

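View pics/s_a.png

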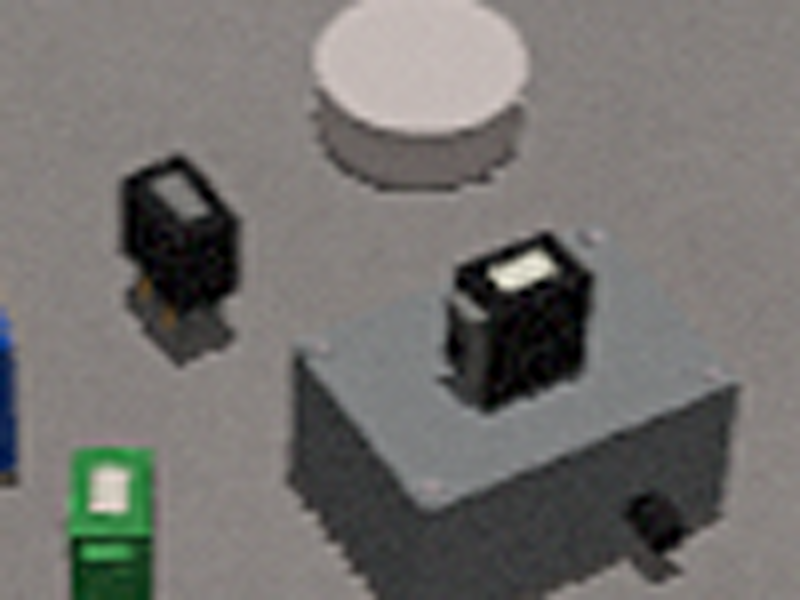

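```bash
cat > h.py <<'E'
import numpy as np
from rig import bot
def ray(c,u,v,fish=False):
    x=(u-c["cx"])/c["fx"]; y=(v-c["cy"])/c["fy"]
    if fish:
        r=np.hypot(x,y); d=np.array([np.sin(r)*x/r,np.sin(r)*y/r,np.cos(r)])
    else: d=np.array([x,y,1.])
    R=np.array(c["R"]); return -R.T@c["t"], R.T@d
def at(c,u,v,z,fish=False):
    o,d=ray(c,u,v,fish); return o+d*(z-o[2])/d[2]
def proj(c,X,fish=False):
    p=np.array(c["R"])@X+c["t"]
    if not fish: return c["cx"]+c["fx"]*p[0]/p[2],c["cy"]+c["fy"]*p[1]/p[2]
    r=np.hypot(p[0],p[1]); th=np.arctan2(r,p[2]); return c["cx"]+c["fx"]*th*p[0]/r,c["cy"]+c["fy"]*th*p[1]/r
E
python3 - <<'E'
from h import *
np.set_printoptions(precision=4,suppress=True)
c=bot.capture("top")
def f(x0,y0,s,pts,z):
    return np.array([at(c,x0+(u+.5)/s-.5,y0+(v+.5)/s-.5,z) for u,v in pts])
def rep(n,P):
    e=[P[1]-P[0],P[2]-P[1],P[3]-P[2],P[0]-P[3]]
    print(n,P.mean(0),[ (round(float(np.linalg.norm(x)),4),round(float(np.degrees(np.arctan2(x[1],x[0]))),1)) for x in e])
rep("plughead",f(228,250,16,[(240,80),(440,90),(385,410),(185,375)],.062))
rep("pluglabel",f(228,250,16,[(285,155),(365,160),(335,340),(255,325)],.062))
rep("hole",f(353,170,8,[(250,230),(325,210),(370,325),(295,350)],.05))
rep("screws",f(353,170,8,[(103,192),(430,92),(527,357),(195,462)],.05))
rep("carlabel",f(195,160,8,[(258,232),(342,242),(332,298),(252,285)],.118))
rep("basescrews",f(195,160,8,[(150,112),(558,207),(487,480),(77,386)],.07))
s=bot.read_state();print(s["time_s"])
E
```

```text
plughead [0.4436 0.0994 0.062 ] [(0.0291, -91.6), (0.0464, 172.1), (0.0293, 81.5), (0.0429, -8.4)]
pluglabel [0.4427 0.0997 0.062 ] [(0.0116, -92.3), (0.0261, 172.5), (0.0118, 80.8), (0.0247, -7.9)]
hole [ 0.5936 -0.2385  0.05  ] [(0.0234, -73.8), (0.0369, -159.9), (0.0238, 109.7), (0.0383, 19.5)]
screws [ 0.5948 -0.2396  0.05  ] [(0.1037, -71.6), (0.0845, -161.5), (0.1043, 108.7), (0.0852, 18.1)]
carlabel [0.6005 0.1342 0.118 ] [(0.0238, -95.8), (0.0162, 172.4), (0.0228, 81.8), (0.0152, -3.8)]
basescrews [0.6013 0.1345 0.07  ] [(0.1249, -102.2), (0.0838, 167.4), (0.1237, 78.2), (0.0847, -11.8)]
0.2
```

The sizes check out: head 46x29 mm, socket 37x24 mm, and the label and screw spacing agree. The plug is at (0.443, 0.0996) with x heading -8°. The socket is at (0.594, -0.239) at 18.5°. The base is at (0.601, 0.134) at -12°.

```bash
cat >> h.py <<'E'
def need(target,zhead):
    s=bot.read_state(); R=s["tcp_rot"]; d=np.array(target)-s["position"]
    h=np.degrees(np.arctan2(R[1,2],R[0,2])); dt=(zhead-h+180)%360-180
    print("t",round(s["time_s"],2),"pos",s["position"].round(4),"zhead",round(h,2),"down",R[:,1].round(4),"open",round(s["opening"],3),"F",s["force"].round(1))
    print("  shift cm",(R.T@d*100).round(2),"turn tool y rad",round(-np.radians(dt),4), "after-turn shift", end=" ")
    a=np.radians(zhead); z=np.array([np.cos(a),np.sin(a),0]);y=np.array([0,0,-1]);x=np.cross(y,z)
    print((np.array([x@d,y@d,z@d])*100).round(2))
E
python3 -c "
from h import *
need([0.443,0.0996,0.2],-98)"
```

```text
t 0.2 pos [ 0.2507 -0.5721  0.2916] zhead -66.35 down [-3.0e-04  1.3e-03 -1.0e+00] open 1.001 F [0.4 0.2 0.2]
  shift cm [-44.56   9.24 -53.81] turn tool y rad 0.5524 after-turn shift [ -9.7    9.16 -69.2 ]
```

```bash
python3 -m pendant '[[[-2.5,0,-3],[0,0,0],0],[[-2.5,0,-3],[0,0,0],0],[[-2.5,0,-3],[0,0,0],0],[[-2.5,0,-3],[0,0,0],0],[[-2.5,0,-3],[0,0,0],0],[[-2.5,0,-3],[0,0,0],0],[[-2.5,0,-3],[0,0,0],0],[[-2.5,0,-3],[0,0,0],0],[[-2.5,0,-3],[0,0,0],0],[[-2.5,0,-3],[0,0,0],0],[[-2.5,0,-3],[0,0,0],0],[[-2.5,0,-3],[0,0,0],0],[[-2.5,0,-3],[0,0,0],0],[[-2.5,0,-3],[0,0,0],0],[[-2.5,0,-3],[0,0,0],0],[[-2.5,0,-3],[0,0,0],0],[[-2.5,0,-3],[0,0,0],0],[[-2,0,-2.8],[0,0,0],0]]'
python3 -m pendant '[[[0,2,0],[0,0.11,0],0],[[0,2,0],[0,0.11,0],0],[[0,2,0],[0,0.11,0],0],[[0,2,0],[0,0.11,0],0],[[0,1,0],[0,0.11,0],0],[[0,0,0],[0,0,0],0],[[0,0,0],[0,0,0],0]]'
python3 -c "
from h import *
import cv2
need([0.443,0.0996,0.2],-98)
for n in('top','wrist','scene'):
  c=bot.capture(n);cv2.imwrite(f'pics/{n}1.png',c['img'][:,:,::-1])
  f=n=='wrist'
  print(n,proj(c,np.array([.443,.0996,.062]),f))
"
```

```text
time_s: 1.7
position: [0.4432, 0.1012, 0.2925]
tcp_rot: [[-0.916, 0.001, 0.402], [-0.402, 0.0, -0.916], [-0.001, -1.0, 0.0]]
force: [0.2, -1.0, 0.4]
opening: 1.005
time_s: 2.28
position: [0.4424, 0.0989, 0.2019]
tcp_rot: [[-0.991, -0.001, -0.134], [0.134, 0.0, -0.991], [0.001, -1.0, 0.0]]
force: [-0.1, 0.5, -0.5]
opening: 1.001
t 2.28 pos [0.4424 0.0989 0.2019] zhead -97.7 down [-0.0014  0.     -1.    ] open 1.001 F [-0.1  0.5 -0.5]
  shift cm [-0.05  0.19 -0.08] turn tool y rad 0.0053 after-turn shift [-0.05  0.19 -0.08]
top (np.float64(246.9564989043654), np.float64(264.6816364088158))
wrist (np.float64(277.78619723159113), np.float64(216.79864585140814))
scene (np.float64(270.6319212622386), np.float64(174.11113397918928))
```

View pics/wrist1.png

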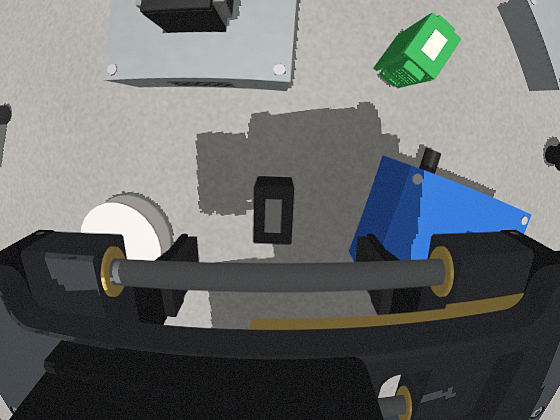

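Run:
```python
from h import *
c=bot.capture("top")
for z in (.05,.07): print(at(c,298,256,z),at(c,277,292,z))
c=bot.capture("wrist")
for z in (.05,.07): print(at(c,382,155,z,1),at(c,350,250,z,1))
print(at(c,274,216,.062,1)); print(at(c,165,230,.03,1))
need([0.443,0.1005,0.096],-98)
```

```text
[ 0.46619043 -0.01811124  0.05      ] [0.38222113 0.02899247 0.05      ]
[ 0.46505694 -0.01773189  0.07      ] [0.38281447 0.02840313 0.07      ]
[0.47857228 0.01205057 0.05      ] [0.40280723 0.04429551 0.05      ]
[0.48138937 0.01840896 0.07      ] [0.41176449 0.04804069 0.07      ]
[0.44438066 0.10233174 0.062     ]
[0.43483189 0.20357567 0.03      ]
t 2.53 pos [0.4431 0.0988 0.2031] zhead -97.81 down [ 2.1e-03 -1.0e-04 -1.0e+00] open 1.002 F [ 0.3 -0.  -0.2]
  shift cm [ 0.05 10.71 -0.16] turn tool y rad 0.0034 after-turn shift [ 0.03 10.71 -0.16]
```

```bash
python3 -m pendant '[[[0,2.5,-0.16],[0,0,0],0.2],[[0,2.5,0],[0,0,0],0.2],[[0,2.5,0],[0,0,0],0.2],[[0,1.7,0],[0,0,0],0.2],[[0,1,0],[0,0,0],0.2],[[0,0.5,0],[0,0,0],0.2],[[0,0,0],[0,0,0],0.5],[[0,0,0],[0,0,0],1],[[0,0,0],[0,0,0],1],[[0,0,0],[0,0,0],1],[[0,0,0],[0,0,0],1],[[0,0,0],[0,0,0],1],[[0,0,0],[0,0,0],1]]'
```

```text
time_s: 3.62
position: [0.4429, 0.1005, 0.0956]
tcp_rot: [[-0.991, 0.001, -0.137], [0.137, 0.0, -0.991], [-0.001, -1.0, -0.0]]
force: [0.3, 0.6, 0.6]
opening: 0.354
```

```bash
python3 -m pendant '[[[0,-1,0],[0,0,0],1],[[0,-2,0],[0,0,0],1],[[0,-3,0],[0,0,0],1],[[0,-3,0],[0,0,0],1],[[0,-3,0],[0,0,0],1],[[0,0,0],[0,0,0],1]]'
python3 -c "
from h import *
need([0.594,-0.239,0.18],-71.6)"
```

```text
time_s: 4.12
position: [0.4453, 0.1006, 0.2198]
tcp_rot: [[-0.991, 0.01, -0.136], [0.136, -0.0, -0.991], [-0.01, -1.0, -0.001]]
force: [0.6, -0.1, -0.9]
opening: 0.346
t 4.12 pos [0.4453 0.1006 0.2198] zhead -97.84 down [ 1.050e-02 -2.000e-04 -9.999e-01] open 0.346 F [ 0.6 -0.1 -0.9]
  shift cm [-19.32   4.14  31.62] turn tool y rad -0.4579 after-turn shift [-3.39  3.98 36.92]
```

```bash
python3 -m pendant '[[[0,0,0],[0,-0.1,0],1],[[0,0,0],[0,-0.1,0],1],[[0,0,0],[0,-0.1,0],1],[[0,0,0],[0,-0.1,0],1],[[0,0,0],[0,-0.058,0],1],[[-0.1,0,2],[0,0,0],1],[[-0.3,0,3.2],[0,0,0],1],[[-0.3,0,3.5],[0,0,0],1],[[-0.4,0,3.6],[0,0,0],1],[[-0.4,0,3.6],[0,0,0],1],[[-0.4,0,3.6],[0,0,0],1],[[-0.4,0,3.6],[0,0,0],1],[[-0.4,0,3.5],[0,0,0],1],[[-0.3,1,3.5],[0,0,0],1],[[-0.3,1,3.2],[0,0,0],1],[[-0.1,1,2],[0,0,0],1],[[0,1,1.6],[0,0,0],1],[[0,0,0],[0,0,0],1],[[0,0,0],[0,0,0],1],[[0,0,0],[0,0,0],1]]'
python3 -c "
from h import *
import cv2
need([0.594,-0.239,0.18],-71.6)
for n in('top','wrist','scene'):
  c=bot.capture(n);cv2.imwrite(f'pics/{n}2.png',c['img'][:,:,::-1])
  f=n=='wrist'
  print(n,proj(c,np.array([.594,-.239,.05]),f))
"
```

```text
time_s: 5.78
position: [0.5905, -0.2375, 0.1747]
tcp_rot: [[-0.949, -0.002, 0.316], [-0.316, 0.002, -0.949], [0.001, -1.0, -0.002]]
force: [-0.3, 1.0, -0.8]
opening: 0.343
t 5.78 pos [ 0.5905 -0.2375  0.1747] zhead -71.59 down [-0.0022  0.0018 -1.    ] open 0.343 F [-0.3  1.  -0.8]
  shift cm [-0.29 -0.53  0.25] turn tool y rad 0.0003 after-turn shift [-0.29 -0.53  0.26]
top (np.float64(391.5238456312528), np.float64(204.23805604305497))
wrist (np.float64(282.07739807137074), np.float64(220.1500031070816))
scene (np.float64(213.3223905940336), np.float64(260.8041246976899))
```

View pics/wrist2.png

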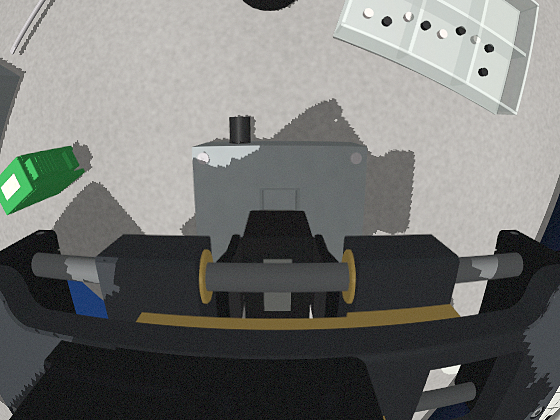

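View pics/scene2.png

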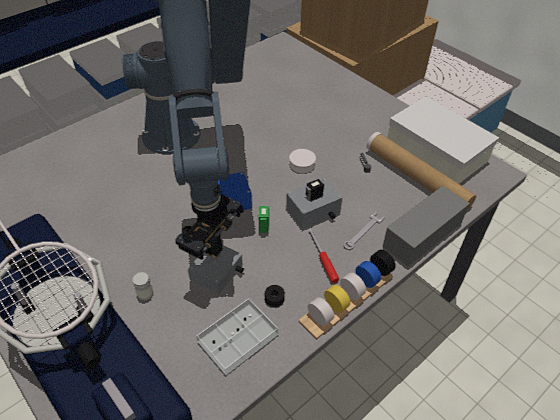

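Run:
```python
import cv2
t=cv2.imread("pics/wrist2.png")
cv2.imwrite("pics/w2c.png",cv2.resize(t[140:290,180:380],None,fx=4,fy=4,interpolation=cv2.INTER_CUBIC))
```

```text
(no output)
```

View pics/w2c.png

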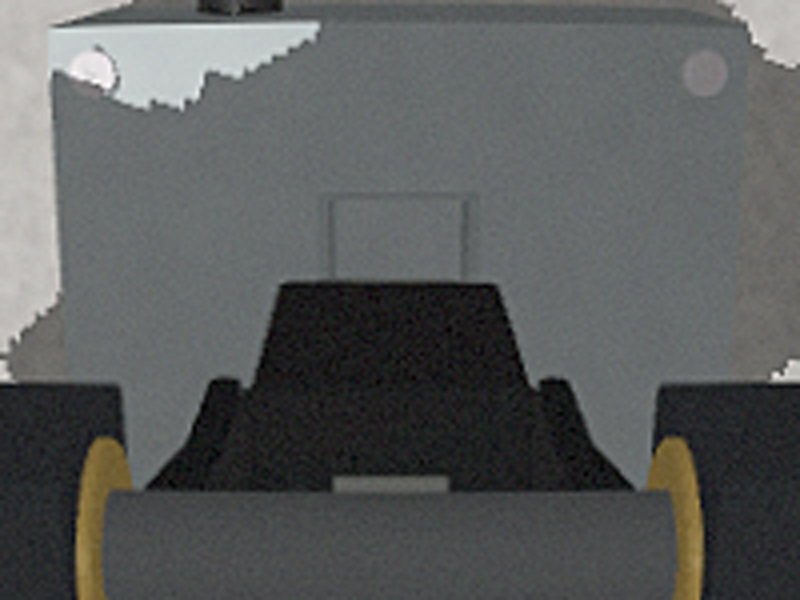

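Run:
```python
from h import *
np.set_printoptions(precision=4,suppress=True)
c=bot.capture("wrist"); s=bot.read_state(); R=s["tcp_rot"];p=s["position"]
def T(u,v,z):
    X=at(c,180+(u+.5)/4-.5,140+(v+.5)/4-.5,z,1); return X,(R.T@(X-p))*1000
hz=p[2]-.096+.02
for n,u,v,z in [("head",280,283,hz),("head",498,283,hz),("holeL",322,192,.05),("holeR",478,192,.05),("innerL",333,200,.048),("innerR",466,200,.048),("boxL",48,25,.05),("boxR",750,25,.05),("scL",92,70,.05),("scR",705,72,.05)]:
    X,t=T(u,v,z); print(n,X,t)
print(s["time_s"],p)
```

```text
head [ 0.6087 -0.2152  0.1   ] [-23.5892  76.0044 -15.8459]
head [ 0.6181 -0.2432  0.1   ] [-23.6001  76.0098  13.7086]
holeL [ 0.6119 -0.2175  0.05  ] [-25.8113 125.9877 -12.6579]
holeR [ 0.6204 -0.243   0.05  ] [-25.8282 125.9926  14.2267]
innerL [ 0.6107 -0.2198  0.048 ] [-23.9718 127.9875 -10.8634]
innerR [ 0.618  -0.2417  0.048 ] [-23.9854 127.9917  12.2912]
boxL [ 0.6251 -0.1634  0.05  ] [-55.4985 125.9883 -59.7875]
boxR [ 0.6635 -0.278   0.05  ] [-55.6414 126.0104  61.1353]
scL [ 0.6199 -0.1731  0.05  ] [-47.4811 125.9872 -52.1993]
scR [ 0.6531 -0.2733  0.05  ] [-47.2369 126.0064  53.3485]
5.9833 [ 0.5914 -0.2377  0.176 ]
```

```bash
python3 -m pendant '[[[-0.1,0.8,0.06],[0,0,0],1],[[-0.1,0.8,0.06],[0,0,0],1],[[-0.1,0.8,0.06],[0,0,0],1],[[0,0,0],[0,0,0],1],[[0,0,0],[0,0,0],1],[[0,0,0],[0,0,0],1]]'
python3 - <<'E'
from h import *
import cv2
need([0.594,-0.239,0.15],-71.6)
c=bot.capture("wrist"); t=c["img"][:,:,::-1]
cv2.imwrite("pics/w3c.png",cv2.resize(t[140:290,180:380],None,fx=4,fy=4,interpolation=cv2.INTER_CUBIC))
t=bot.capture("scene")["img"][:,:,::-1]
cv2.imwrite("pics/s3c.png",cv2.resize(t[200:310,150:290],None,fx=5,fy=5,interpolation=cv2.INTER_CUBIC))
E
```

```text
time_s: 6.48
position: [0.5948, -0.2398, 0.1509]
tcp_rot: [[-0.949, -0.0, 0.315], [-0.315, 0.0, -0.949], [0.0, -1.0, -0.0]]
force: [0.1, 0.2, -1.0]
opening: 0.343
t 6.48 pos [ 0.5948 -0.2398  0.1509] zhead -71.62 down [-5.e-04  3.e-04 -1.e+00] open 0.343 F [ 0.1  0.2 -1. ]
  shift cm [ 0.05  0.09 -0.1 ] turn tool y rad -0.0004 after-turn shift [ 0.05  0.09 -0.1 ]
```

View pics/w3c.png

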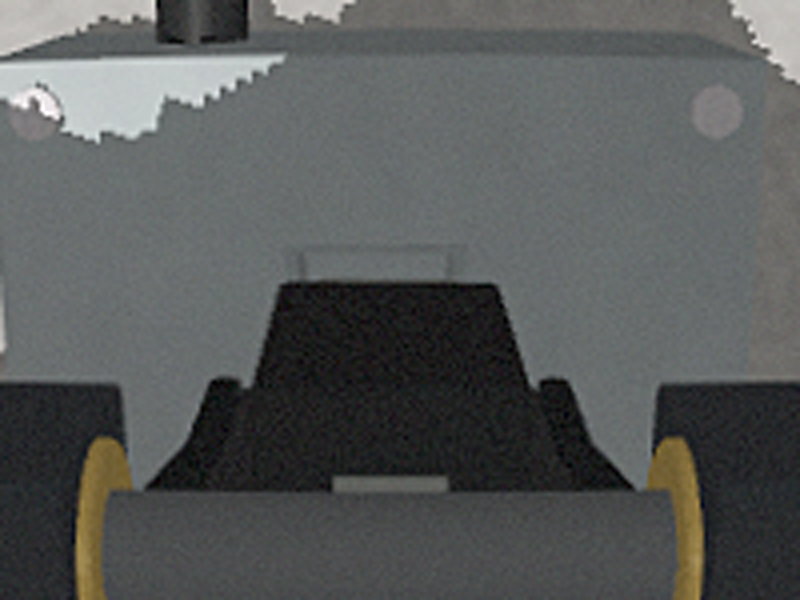

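View pics/s3c.png

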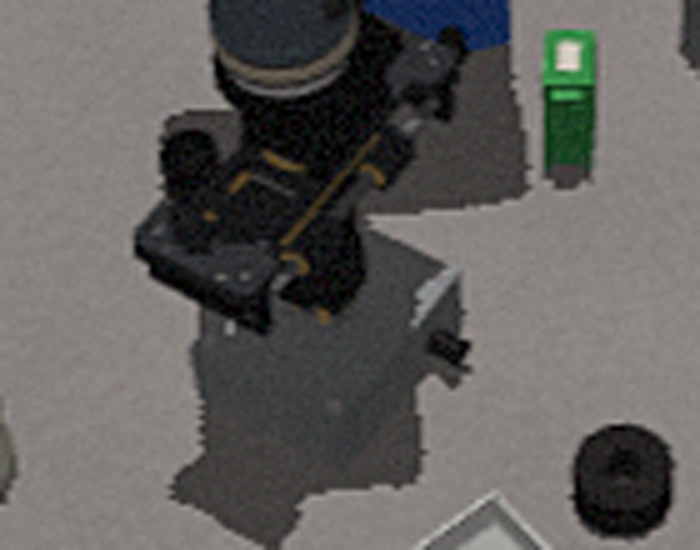

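Run:
```python
from h import *
np.set_printoptions(precision=2,suppress=True)
c=bot.capture("wrist"); s=bot.read_state(); R=s["tcp_rot"];p=s["position"]
def T(u,v,z):
    X=at(c,180+(u+.5)/4-.5,140+(v+.5)/4-.5,z,1); return X,(R.T@(X-p))*1000
hz=p[2]-.096+.02
for n,u,v,z in [("head",280,283,hz),("head",498,283,hz),("holeL",288,246,.05),("holeR",465,246,.05),("innerL",303,252,.048),("innerR",449,252,.048),("scL",36,112,.05),("scR",717,112,.05)]:
    X,t=T(u,v,z); print(n,X,t)
print(s["time_s"],p)
```

```text
head [ 0.61 -0.22  0.08] [-23.69  76.   -15.62]
head [ 0.62 -0.25  0.08] [-23.69  76.02  13.93]
holeL [ 0.61 -0.22  0.05] [-22.46 101.52 -16.5 ]
holeR [ 0.62 -0.24  0.05] [-22.46 101.53  10.89]
innerL [ 0.61 -0.22  0.05] [-20.99 103.52 -14.32]
innerR [ 0.62 -0.24  0.05] [-20.99 103.53   8.51]
scL [ 0.62 -0.17  0.05] [-43.9  101.51 -55.5 ]
scR [ 0.65 -0.27  0.05] [-43.84 101.56  49.71]
6.6333 [ 0.59 -0.24  0.15]
```

```bash
python3 -m pendant '[[[-0.04,0,-0.16],[0,0,0],1],[[0,0.3,0],[0,0,0],1],[[0,0.3,0],[0,0,0],1],[[0,0.3,0],[0,0,0],1],[[0,0.2,0],[0,0,0],1],[[0,0,0],[0,0,0],1],[[0,0,0],[0,0,0],1]]'
```

```text
time_s: 7.22
position: [0.5945, -0.238, 0.1399]
tcp_rot: [[-0.949, -0.001, 0.315], [-0.315, 0.0, -0.949], [0.0, -1.0, -0.0]]
force: [-0.3, 0.1, -0.9]
opening: 0.344
```

```bash
python3 -m pendant '[[[0,0.3,0],[0,0,0],1],[[0,0.3,0],[0,0,0],1],[[0,0.3,0],[0,0,0],1],[[0,0.2,0],[0,0,0],1],[[0,0.1,0],[0,0,0],1],[[0,0,0],[0,0,0],1],[[0,0,0],[0,0,0],1]]'
```

```text
time_s: 7.8
position: [0.5947, -0.2381, 0.1282]
tcp_rot: [[-0.949, -0.0, 0.315], [-0.315, 0.0, -0.949], [0.0, -1.0, -0.0]]
force: [0.1, -0.8, -1.5]
opening: 0.341
```

```bash
python3 -m pendant '[[[0,0.1,0],[0,0,0],1],[[0,0.1,0],[0,0,0],1],[[0,0.1,0],[0,0,0],1],[[0,0,0],[0,0,0],1],[[0,0,0],[0,0,0],1]]'
```

```text
time_s: 8.22
position: [0.5948, -0.2381, 0.1257]
tcp_rot: [[-0.949, 0.0, 0.315], [-0.315, -0.0, -0.949], [-0.0, -1.0, 0.0]]
force: [-0.9, 1.5, 2.8]
opening: 0.343
```

```bash
python3 -m pendant '[[[0,0.1,0],[0,0,0],1],[[0,0.1,0],[0,0,0],1],[[0,0,0],[0,0,0],1],[[0,0,0],[0,0,0],1]]'
```

```text
time_s: 8.55
position: [0.5948, -0.2381, 0.1257]
tcp_rot: [[-0.949, 0.001, 0.316], [-0.316, -0.001, -0.949], [-0.0, -1.0, 0.001]]
force: [-3.0, 3.3, 13.1]
opening: 0.343
```

Seated: the height has stopped at 0.1257 and the push force is 13 N. I'll ease off and open the fingers.

```bash
python3 -m pendant '[[[0,-0.1,0],[0,0,0],1],[[0,0,0],[0,0,0],0.5],[[0,0,0],[0,0,0],0.3],[[0,0,0],[0,0,0],0.2],[[0,0,0],[0,0,0],0.2],[[0,0,0],[0,0,0],0.2],[[0,-1,0],[0,0,0],0.2],[[0,-2,0],[0,0,0],0.2],[[0,-3,0],[0,0,0],0.2],[[0,-3,0],[0,0,0],0],[[0,-3,0],[0,0,0],0],[[0,-1,0],[0,0,0],0],[[0,0,0],[0,0,0],0],[[0,0,0],[0,0,0],0]]'
python3 - <<'E'
from h import *
import cv2
need([0.601,0.1343,0.24],-102.1)
c=bot.capture("wrist"); t=c["img"][:,:,::-1]; cv2.imwrite("pics/w4.png",t)
print(proj(c,np.array([.5945,-.238,.092]),1))
t=bot.capture("scene")["img"][:,:,::-1]
cv2.imwrite("pics/s4c.png",cv2.resize(t[200:310,150:290],None,fx=5,fy=5,interpolation=cv2.INTER_CUBIC))
E
```

```text
time_s: 9.72
position: [0.5944, -0.238, 0.2544]
tcp_rot: [[-0.949, 0.0, 0.315], [-0.315, -0.0, -0.949], [-0.0, -1.0, 0.0]]
force: [-0.4, 0.6, -0.6]
opening: 0.988
t 9.72 pos [ 0.5944 -0.238   0.2544] zhead -71.62 down [ 3.e-04 -2.e-04 -1.e+00] open 0.988 F [-0.4  0.6 -0.6]
  shift cm [-12.36   1.43 -35.13] turn tool y rad 0.532 after-turn shift [  7.16   1.44 -36.54]
(np.float64(277.89432465877235), np.float64(209.64370886276083))
```

View pics/w4.png

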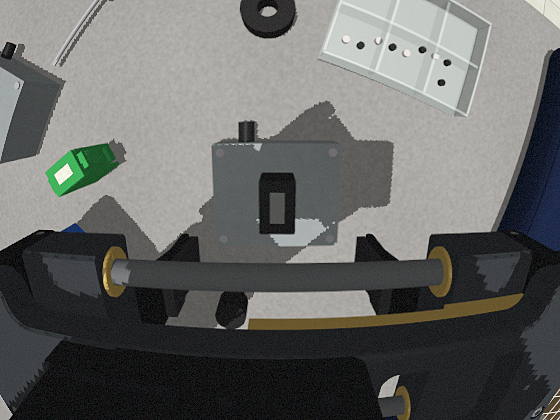

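View pics/s4c.png

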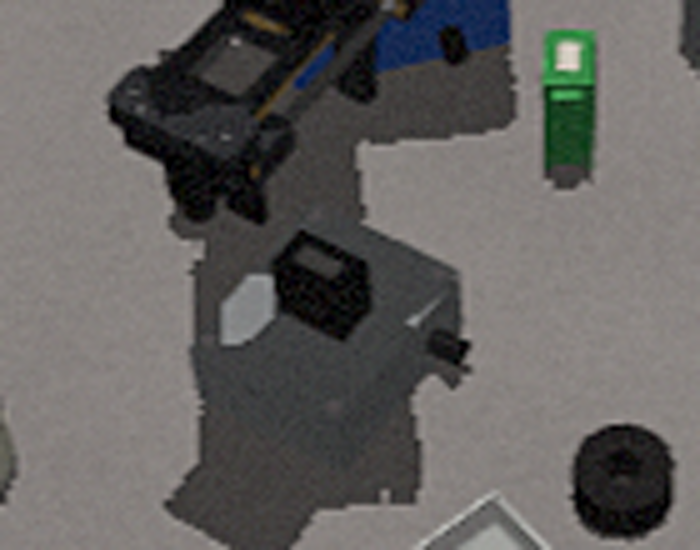

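```bash
python3 -m pendant '[[[-0.7,0,-2],[0,0,0],0],[[-1.2,0,-3.4],[0,0,0],0],[[-1.3,0,-3.7],[0,0,0],0],[[-1.3,0,-3.7],[0,0,0],0],[[-1.3,0,-3.7],[0,0,0],0],[[-1.3,0,-3.7],[0,0,0],0],[[-1.3,0,-3.7],[0,0,0],0],[[-1.3,0,-3.7],[0,0,0],0],[[-1.3,0,-3.7],[0,0,0],0],[[-1,0,-2.6],[0,0,0],0],[[-0.36,0,-1.2],[0,0,0],0],[[0,0,0],[0,0.1,0],0],[[0,0,0],[0,0.11,0],0],[[0,0,0],[0,0.11,0],0],[[0,0,0],[0,0.11,0],0],[[0,0,0],[0,0.102,0],0],[[0,0,0],[0,0,0],0],[[0,0,0],[0,0,0],0],[[0,0,0],[0,0,0],0],[[0,0,0],[0,0,0],0]]'
python3 - <<'E'
from h import *
import cv2
need([0.601,0.1343,0.24],-102.1)
c=bot.capture("wrist"); t=c["img"][:,:,::-1]; cv2.imwrite("pics/w5c.png",cv2.resize(t[100:250,180:380],None,fx=4,fy=4,interpolation=cv2.INTER_CUBIC))
cv2.imwrite("pics/w5.png",t)
print(proj(c,np.array([.601,.1343,.118]),1))
E
```

```text
time_s: 11.48
position: [0.6011, 0.1336, 0.2537]
tcp_rot: [[-0.978, -0.001, -0.209], [0.209, -0.0, -0.978], [0.001, -1.0, 0.0]]
force: [0.1, 0.4, -0.4]
opening: 0.999
t 11.48 pos [0.6011 0.1336 0.2537] zhead -102.04 down [-1.1e-03 -2.0e-04 -1.0e+00] open 0.999 F [ 0.1  0.4 -0.4]
  shift cm [ 0.03  1.37 -0.07] turn tool y rad 0.0011 after-turn shift [ 0.03  1.37 -0.07]
(np.float64(277.9694623089776), np.float64(218.68517097470814))
```

View pics/w5.png

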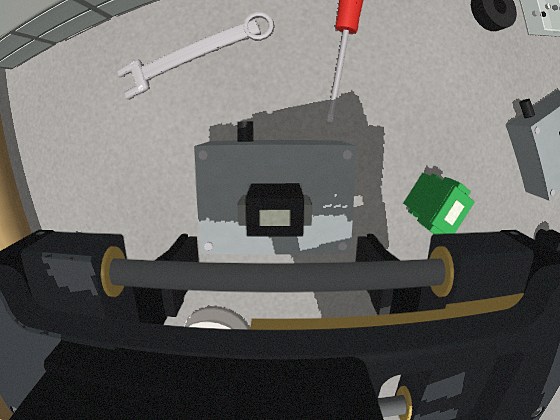

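View pics/w5c.png

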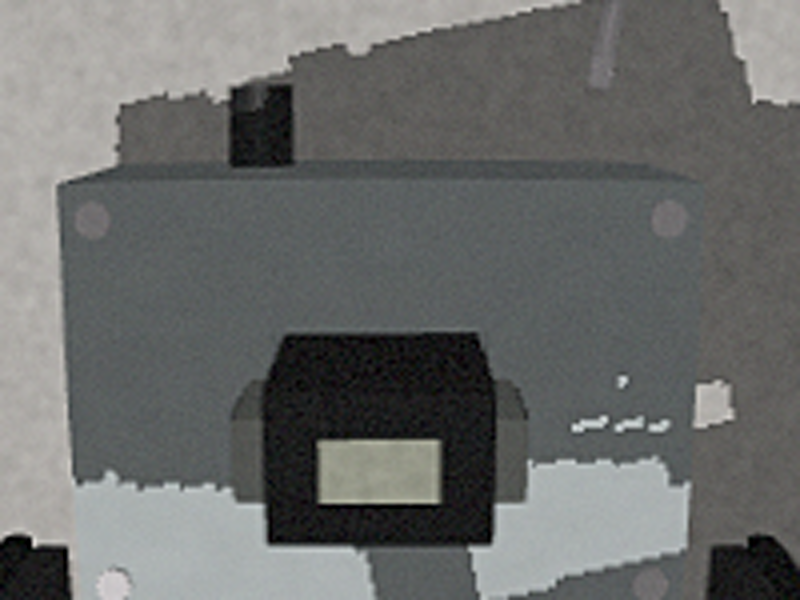

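Run:
```python
from h import *
np.set_printoptions(precision=2,suppress=True)
c=bot.capture("wrist"); s=bot.read_state(); R=s["tcp_rot"];p=s["position"]
def T(u,v,z):
    X=at(c,180+(u+.5)/4-.5,100+(v+.5)/4-.5,z,1); return (R.T@(X-p))*1000
for n,u,v,z in [("labTL",318,439,.118),("labBR",441,504,.118),("topTL",265,393,.118),("topBR",493,544,.118),("catL",231,501,.112),("catR",527,501,.112),("scTL",92,220,.07),("scTR",669,218,.07),("scBL",113,585,.07),("scBR",652,585,.07)]:
    print(n,T(u,v,z))
print(s["time_s"],p)
```

```text
labTL [ -6.85 136.04 -14.44]
labBR [  5.68 136.05   8.24]
topTL [-15.53 136.04 -23.98]
topBR [ 13.63 136.05  18.13]
catL [  7.16 142.04 -31.67]
catR [  7.11 142.05  24.95]
scTL [-42.75 184.02 -65.97]
scTR [-43.14 184.04  59.2 ]
scBL [ 41.93 184.05 -65.76]
scBR [ 41.81 184.07  59.75]
11.5833 [0.6  0.13 0.25]
```

```bash
python3 -m pendant '[[[0,2,-0.15],[0,0,0],0],[[0,2.5,0],[0,0,0],0],[[0,2.5,0],[0,0,0],0],[[0,2,0],[0,0,0],0],[[0,1,0],[0,0,0],0],[[0,0.6,0],[0,0,0],0],[[0,0,0],[0,0,0],0],[[0,0,0],[0,0,0],0]]'
python3 - <<'E'
from h import *
import cv2
need([0.601,0.1355,0.148],-102.1)
c=bot.capture("wrist"); t=c["img"][:,:,::-1]
cv2.imwrite("pics/w6.png",t)
t=bot.capture("scene")["img"][:,:,::-1]
cv2.imwrite("pics/s6c.png",cv2.resize(t[140:250,250:390],None,fx=5,fy=5,interpolation=cv2.INTER_CUBIC))
E
```

```text
time_s: 12.25
position: [0.6022, 0.1355, 0.1489]
tcp_rot: [[-0.978, 0.001, -0.209], [0.209, 0.0, -0.978], [-0.001, -1.0, -0.0]]
force: [-0.1, -0.3, 0.4]
opening: 1.002
t 12.25 pos [0.6022 0.1355 0.1489] zhead -102.09 down [ 1.3e-03  1.0e-04 -1.0e+00] open 1.002 F [-0.1 -0.3  0.4]
  shift cm [0.12 0.09 0.02] turn tool y rad 0.0002 after-turn shift [0.12 0.09 0.02]
```

View pics/w6.png

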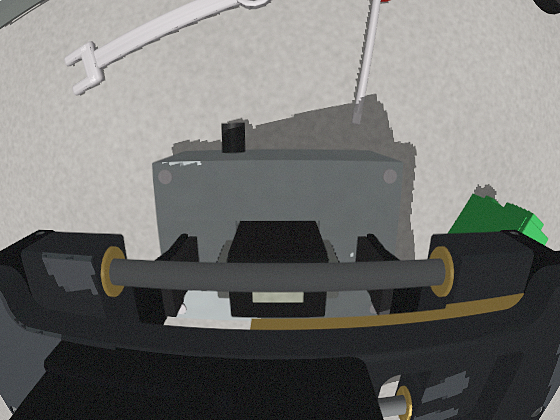

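View pics/s6c.png

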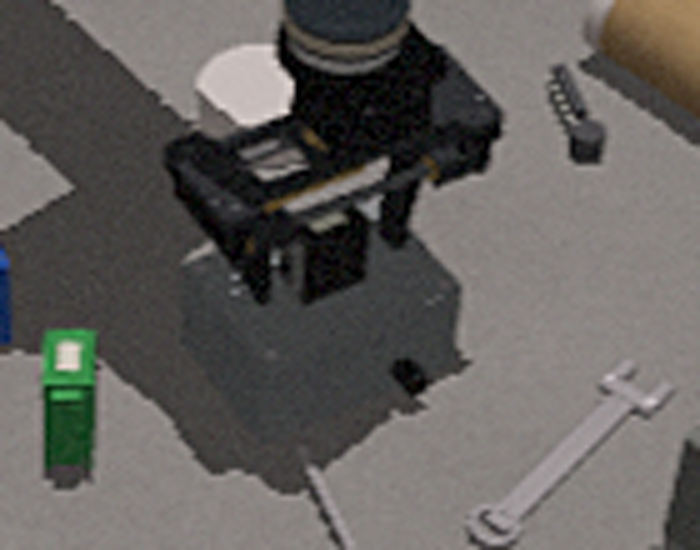

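Centred: the label is at column 278 and the finger midline is at about 277. Closing.

```bash
python3 -m pendant '[[[0,0.1,0],[0,0,0],0.2],[[0,0,0],[0,0,0],0.4],[[0,0,0],[0,0,0],1],[[0,0,0],[0,0,0],1],[[0,0,0],[0,0,0],1],[[0,0,0],[0,0,0],1],[[0,0,0],[0,0,0],1],[[0,0,0],[0,0,0],1],[[0,0,0],[0,0,0],1],[[0,0,0],[0,0,0],1]]'
```

```text
time_s: 13.18
position: [0.6017, 0.1353, 0.1476]
tcp_rot: [[-0.978, 0.0, -0.21], [0.21, -0.0, -0.978], [-0.0, -1.0, 0.0]]
force: [-0.3, -0.3, 3.7]
opening: 0.487
```

```bash
python3 -m pendant '[[[0,-0.2,0],[0,0,0],1],[[0,-0.3,0],[0,0,0],1],[[0,-0.3,0],[0,0,0],1],[[0,0,0],[0,0,0],1],[[0,0,0],[0,0,0],1]]'
```

```text
time_s: 13.6
position: [0.6017, 0.1355, 0.1553]
tcp_rot: [[-0.978, 0.0, -0.21], [0.21, 0.0, -0.978], [-0.0, -1.0, -0.0]]
force: [-0.1, 0.4, -1.6]
opening: 0.489
```

```bash
python3 -m pendant '[[[0,-0.5,0],[0,0,0],1],[[0,-1,0],[0,0,0],1],[[0,-1,0],[0,0,0],1],[[0,-1,0],[0,0,0],1],[[0,-1,0],[0,0,0],1],[[0,-1,0],[0,0,0],1],[[0,-1,0],[0,0,0],1],[[0,-0.8,0],[0,0,0],1],[[0,-0.5,0],[0,0,0],1],[[0,0,0],[0,0,0],1],[[0,0,0],[0,0,0],1],[[0,0,0],[0,0,0],1],[[0,0,0],[0,0,0],1],[[0,0,0],[0,0,0],1]]'
python3 - <<'E'
from h import *
import cv2
need([0.601,0.1355,0.233],-102.1)
t=bot.capture("scene")["img"][:,:,::-1]
cv2.imwrite("pics/s7.png",t)
cv2.imwrite("pics/s7c.png",cv2.resize(t[130:240,250:390],None,fx=5,fy=5,interpolation=cv2.INTER_CUBIC))
cv2.imwrite("pics/w7.png",bot.capture("wrist")["img"][:,:,::-1])
t=bot.capture("top")["img"][:,:,::-1]
cv2.imwrite("pics/t7c.png",t)
E
```

```text
time_s: 14.77
position: [0.6013, 0.1354, 0.2325]
tcp_rot: [[-0.978, -0.002, -0.21], [0.21, -0.0, -0.978], [0.001, -1.0, 0.0]]
force: [2.1, 0.5, -1.2]
opening: 0.488
t 14.77 pos [0.6013 0.1354 0.2325] zhead -102.1 down [-1.5e-03 -1.0e-04 -1.0e+00] open 0.488 F [ 2.1  0.5 -1.2]
  shift cm [ 0.03 -0.05 -0.01] turn tool y rad -0.0 after-turn shift [ 0.03 -0.05 -0.01]
```

View pics/s7c.png

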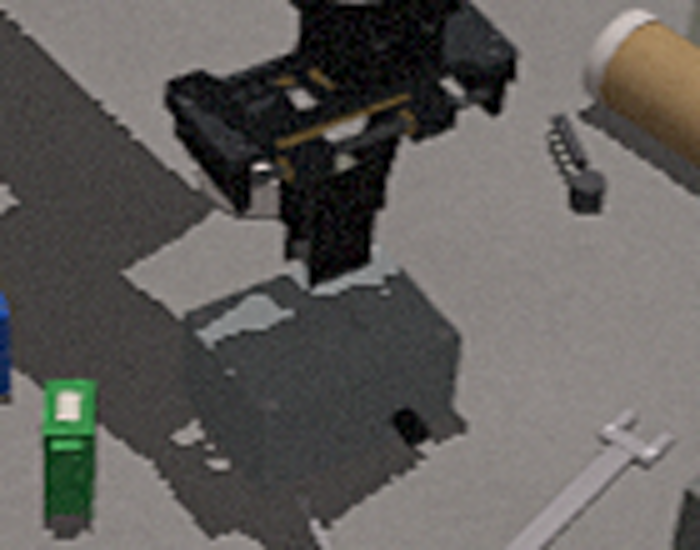

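View pics/w7.png

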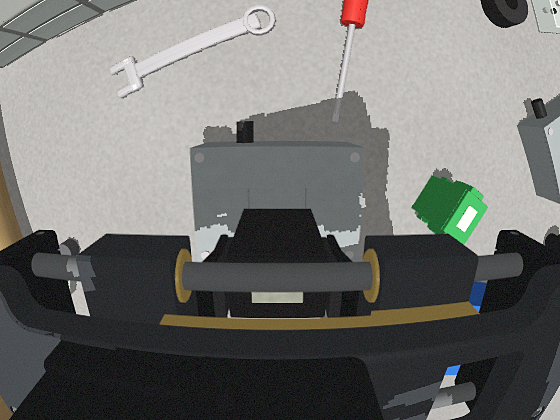

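View pics/s7.png

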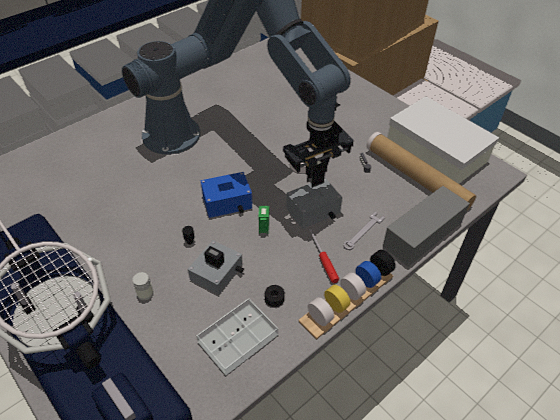

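```bash
python3 -m pendant '[[[0,0,0],[0,0,0],1],[[0,0,0],[0,0,0],1],[[0,0,0],[0,0,0],1]]'
python3 - <<'E'
from h import *
c=bot.capture("scene")
a=np.radians(-12.1);x=np.array([np.cos(a),np.sin(a),0]);y=np.array([-x[1],x[0],0])
for z in (.04,.125): print(z,[np.round(proj(c,np.array([.6013,.1354,z])+i*.015*x+j*.0215*y)) for i in(-1,1) for j in (-1,1)])
need([.6013,.1354,.2325],-102.1)
bot.hand_in()
E
```

```text
time_s: 15.17
position: [0.6016, 0.1354, 0.2332]
tcp_rot: [[-0.978, -0.0, -0.21], [0.21, -0.0, -0.978], [0.0, -1.0, 0.0]]
force: [-0.7, 0.6, -1.7]
opening: 0.487
0.04 [array([304., 200.]), array([316., 195.]), array([309., 206.]), array([321., 202.])]
0.125 [array([305., 181.]), array([318., 176.]), array([311., 187.]), array([323., 182.])]
t 15.22 pos [0.6016 0.1354 0.2332] zhead -102.1 down [ 0.  0. -1.] open 0.488 F [-0.5 -0.4 -1.6]
  shift cm [0.03 0.07 0.01] turn tool y rad -0.0001 after-turn shift [0.03 0.07 0.01]
the job is handed in; nothing more can be done
```

The plug is home in the isolator socket and released. The fuse carrier is drawn out and still held by its pinched catches. I handed the job in at about 15.2 s.

- **Plug:** It stopped descending with the gripper at z = 0.1257, under a 13 N push, which matches fully home. After release, the scene and wrist pictures show it sitting flat on the box.
- **Carrier:** The gripper opening reads 42.4 mm; the catches fully in would be 44 mm, so both should be in. I lifted it 85 mm. The foot's nearest corner was seen at about (313,188), and it was predicted at (311,187) for a foot height of 0.125 m. That leaves about 55 mm of air above the base, with the tool vertical and a downward load of about 1.6 N.
- **Bystanders:** They look unmoved in the last scene picture.
- **Disagreements:** The wrist and top cameras differed by 1–2.5 mm sideways on the plug, socket and carrier, so I aimed between them. Both fits went in without trouble. Catch travel could not be measured directly; it is only inferred from the jaw opening and the free lift.

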